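Tip the standing pod carton down into the coffee chest and shut the lid

TASK

The lid of the wooden coffee chest cannot close because the yellow pod carton was left standing on end in it. With the fingertips, gently tip the carton over, away from you, so that it falls into the empty far part of the chest and lies flat on the floor there, printed face up, then push the lid, which leans open on the right, all the way shut. Only push: grip and pick up nothing, do not press hard on the yellow carton, and leave the blue peg in the chest and the espresso cup beside it where they are.

Things in the scene. Friction and masses are not known exactly. Their poses are not given: they have to be found in the camera images.
- chest: Low wooden chest, fixed on the worktop. Origin: centre of its underside; x to its hinge side (the right, seen from the robot), y along its length away from the robot, z up. Outside 123 mm (x) by 220 mm (y); inside 109 by 206 mm, walls 7 mm; floor 12 mm and rim 56 mm above the worktop. A peg lies at the near end of the floor; the yellow carton stands just beyond it, the rest is empty.
- chest_bay (a point): Middle of the empty far part of the chest's floor, where the yellow carton is to lie, 12 mm above the worktop. The far end wall's inner face is 65 mm beyond it. It turns with the chest (same axes).
- chest_lid (a joint): Lid angle about its hinge: 0 = fully shut, grows as it opens, 1.571 = upright, 1.95 = its stop, leaning back. The hinge is stiff (0.28 N m of friction; lid 0.28 kg), so the lid stays where it is left and must be pushed all the way down; about 5 N at the free edge moves it.
- lid_hinge (a point): Middle of the lid's hinge line, which runs along the chest's y at x = +61.5 mm, 56 mm above the worktop (top edge of the chest's right wall).
- lid_edge (a point): Middle of the lid's free edge, half-way through its thickness. The lid is a flat board, 129 mm from hinge to free edge, 224 mm along the chest, 10 mm thick; its inner face lies on the hinge line, so when shut its top is 66 mm above the worktop and it overhangs the chest's left side by 6 mm.
- carton: Yellow carton of coffee pods, 98 x 118 x 32 mm, about 85 g, standing on end in the chest: top 130 mm above the worktop, 98 mm across the chest, 32 mm thick along it. Its y points up; its z (out of the printed face) points to the robot, and up once it is tipped away. Origin: centre of the plain large face, the far one while standing, underneath when lying.
- carton_middle (a point): Middle of the yellow carton: 71 mm above the worktop standing, 28 mm lying flat. Lying, it has only about 4 to 12 mm to spare before the far end wall, so it must be tipped, not shoved along: pushed 80 mm or more above the chest's floor it tips over its far foot edge and falls by itself once its top has moved about 35 mm.
- peg: Blue plastic clothes peg (used as a bag clip), 72 x 15 x 12 mm, loose, lying across the chest on the floor at its near end. To be left lying there. Origin: centre of its underside.
- espresso_cup: White espresso cup, 63 x 88 x 51 mm, standing loose on the worktop to the right of the chest; not part of the job. Origin: centre of its underside.
There are look-alikes about, which are no part of the job. What is shaped like the carton but black or red is not meant.

How it is judged:
On the way:
1. the yellow carton lies flat in the empty far part of the chest, printed face up, while the lid is still well open (angle between carton's own z axis and vertical below 0.08 rad and height (world z) of carton_middle below 0.036 m and y of carton_middle in the frame of chest between 0 and 0.103 m and x of carton_middle in the frame of chest between -0.04 and 0.04 m and linear speed of carton below 0.02 m/s and value of joint chest_lid above 1.2 rad), for 0.2 s.
At the end, for the whole second after the job is handed in: The lid is shut (within 0.05 rad) and under it the yellow carton lies flat, printed face up (within 0.08 rad), at rest on the floor of the far part of the chest, with its middle less than 36 mm above the worktop; the peg lies within 30 mm of where it was (value of joint chest_lid below 0.05 rad and angle between carton's own z axis and vertical below 0.08 rad and height (world z) of carton_middle below 0.036 m and y of carton_middle in the frame of chest between 0 and 0.103 m and x of carton_middle in the frame of chest between -0.04 and 0.04 m and linear speed of carton below 0.02 m/s and distance of peg from where it was at the start of the episode below 0.03 m); the robot touches nothing.
It fails at once if the yellow carton is lifted off the chest's floor (height (world z) of carton_middle above 0.088 m or (angle between carton's own z axis and vertical below 0.3 rad and height (world z) of carton_middle above 0.06 m)).
It fails at once if the yellow carton is pinched or pressed with more than 18 N (contact force between the fingers and carton above 18 N).
It fails at once if the lid is gripped instead of pushed: the fingers bear on the chest or its lid with more than 30 N while the lid is open by more than 0.15 rad (contact force between the fingers and chest above 30 N and value of joint chest_lid above 0.15 rad).
It fails at once if the peg is moved by more than 30 mm (distance of peg from where it was at the start of the episode above 0.03 m).
It fails at once if the espresso cup is moved by more than 20 mm (distance of espresso_cup from where it was at the start of the episode above 0.02 m).
It also fails if it takes over 51 s, if anything falls off the work surface, if the arm or the gripper's body presses on something with over 40 N, if the wrist force passes 120 N, or if a joint passes its speed limit or range.

ROBOT

A 6-joint arm with a two-finger parallel gripper is mounted at the origin on a cart in front of the work surface, level with it; the furniture and walls round the work are solid. World frame = base frame: x ahead of the robot, y to its left, z up, the work surface at z = 0. Lengths are in m, angles in rad, forces in N, time in s.
With the tool pointing down it reaches from about 0.375 to 0.9 m from the base axis. Payload 3.1 kg.
Tool frame: the origin (TCP) lies at the very end of the fingers, on their centre line; the grasp point (between the pads) lies 19 mm behind it; x points along the fingers, y is the direction in which the jaws open and shut, and the axes are right-handed (so a half turn about x gives the same grasp; the last joint's range is limited). The gripper opens to 85 mm and grips with 20 to 120 N. Pads are 22 mm wide; open, the fingers measure 114 mm over their backs; the gripper's body (76 mm by 85 mm) begins 54 mm behind the grasp point. The pads swing forward as they close: fully open they stand 13 mm farther back than shut.
Start: joints at [-1.448, 0.527, 1.433, -0, 1.181, -0.178], TCP at [0.185, -0.597, 0.231] pointing down, gripper open.
Joint ranges: [-3.08, 3.08], [-0.75, 2.2], [0.22, 2.44], [-1.43, 4.57], [0, 2.65], [-2.85, 2.85]. Speed limits (rad/s): [2.79, 2.79, 3.14, 3.14, 3.14, 3.14].

INTERFACE

Orientations are given as a unit quaternion [x, y, z, w].
In Python, from station import sense, snapshot, camera_model, sign_off gives the robot as it stands.
- The arm moves only by the tool step_arm, never from a script. Its argument "increments" is one flat list of numbers, 5 for each row, row after row: the shift along the tool's x, y, z in units of 60 mm (1.0 is 60 mm), then the turn about the tool's x in units of 5 degrees (1.0 is 5 degrees), then the closure, from 0 (fully open) to 1 (shut). A call has exactly 5 rows; each row is the pose to reach, as a shift and turn from the pose measured when the call began, along the tool's axes at that moment; what a row does not reach only later rows make up. A row lasts 1/8 s, in which the tool goes at most 62.5 mm and 10.7 degrees, less where a joint would pass 70% of its speed; a pose out of reach is approached as far as the arm can. A call with a gripper value outside its range is refused whole. The fingers move at their own pace and stop on an object; "grip_force" is the grip in N (left out, the last holds). Time passes only in rows, so rows that repeat a pose let the fingers close, or fill a call up. It gives the time, the measured TCP pose, the force and the opening at its end, in the units of the state.
- sense(): the state, without advancing time (a new reading comes with each control period).
- snapshot(name): name is "scene" or "top" or "wrist"; returns the picture (420x560x3 uint8, blue, green, red); there is no depth.
- camera_model(name): a dict with "vertical_fov" (degrees; the focal length in pixels is half the picture's height over the tangent of half this angle, whatever the lens; pixels are square), "cx", "cy" (the principal point, pixels), "R" (3x3) and "t" (3): a world point X has camera coordinates R X + t. Camera axes: x right, y down, z forward; pixel columns grow to the right and rows downward; lengths in m; the calibration is good to about 2 mm. A picture is of the moment at which its call begins: read the wrist's pose just before it. camera_model takes no time and is no camera call; for the wrist camera it gives the pose at the moment of the call.
- sign_off(): hands the job in, once; it reports no verdict.
The state is a dict: "t": time; "q": joint angles; "qd": joint speeds; "tau": joint torques, N m; "tcp_pos": TCP position; "tool_rot": TCP orientation; "force": force on the tool from outside, world axes, zero at the start; "ft_torque": the same for the moment, N m; "finger_gap": opening from 0.0 (shut) to 1.0 (fully open).
Only numpy, scipy, OpenCV 4.12 (cv2) and the standard library are available. Lean on these libraries where they do the work, as an engineer would, in place of code of your own. Each camera call takes 0.05 s, during which the arm holds its last target. There are 200 camera calls.

## Working session

There is one attempt and no reset: what is moved stays moved. The work goes in short steps, Python scripts to look and compute and a tool call to move; the robot and the scene stay as the last step left them, time stands still between calls to the robot, and variables do not carry over. Pictures are saved under pics/ and viewed, about 8 in all and at most 12, crops included, and the job is handed in when it is done.

Besides the shell and the picture viewer there is one more tool, called after "Call:" in YAML: its name, and indented under it one key for each argument. step_arm: Moves the arm, as the interface text tells. Its arguments: {"type":"object","properties":{"increments":{"type":"array","items":{"type":"number"}},"grip_force":{"type":"number"}},"required":["increments"]}

```bash
mkdir -p pics; python3 - <<'E'
from station import *
import cv2
s=sense();print(s['t'],s['tcp_pos'],s['tool_rot'],s['finger_gap'],s['force'])
for n in("scene","top"):
    cv2.imwrite(f"pics/{n}0.png",snapshot(n)); m=camera_model(n);print(n,m)
E
```

```text
0.0 [ 0.185128   -0.59620417  0.2303348 ] [ 0.69914235  0.10671425 -0.69910432  0.10519121] 1.0014958933897364 [-0.3930985  -0.36899663 -0.36526672]
scene {'vertical_fov': 43.648703877551924, 'cx': 278.74851542930037, 'cy': 204.8819636521326, 'R': array([[ 0.77632748, -0.6302046 ,  0.01256213],
       [-0.39055215, -0.49655973, -0.77517576],
       [ 0.49475717,  0.59688407, -0.63162073]]), 't': array([-0.48260288,  0.12220663,  1.07717801])}
top {'vertical_fov': 53.799701862002124, 'cx': 277.47925016010436, 'cy': 215.2362147764171, 'R': array([[-0.00561007, -0.99959398,  0.02793555],
       [-0.99605658,  0.00311229, -0.08866571],
       [ 0.08854277, -0.02832281, -0.99566962]]), 't': array([-0.23216536,  0.44117911,  0.93510034])}
```

View pics/scene0.png

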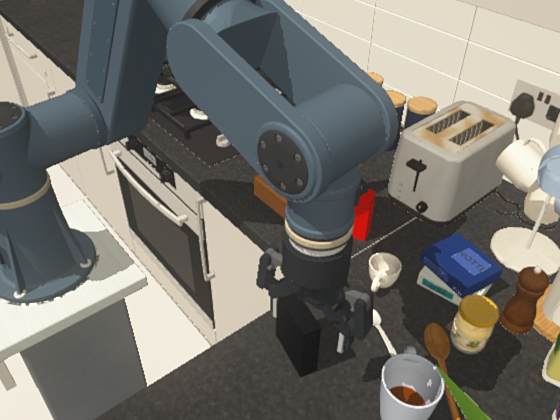

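View pics/top0.png

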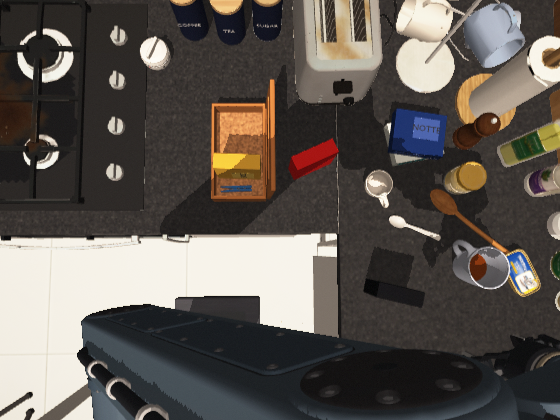

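Top view: chest at about (212–268, 104–200), lid leaning right at x≈272, yellow carton top at (212–260, 153–172), blue peg at y≈187. The red look-alike stands right of the lid at (315,158), and the cup is at (380,187).

```bash
cat > h.py <<'E'
import numpy as np
from station import *
def foc(m): return 210/np.tan(np.radians(m['vertical_fov'])/2)
def px2w(m,u,v,z):
    d=m['R'].T@np.array([(u-m['cx'])/foc(m),(v-m['cy'])/foc(m),1]); o=-m['R'].T@m['t']
    return o+d*(z-o[2])/d[2]
def w2px(m,X):
    c=m['R']@np.asarray(X,float)+m['t']; return foc(m)*c[:2]/c[2]+[m['cx'],m['cy']]
E
python3 - <<'E'
import cv2
i=cv2.imread('pics/top0.png')[70:220,190:350]
cv2.imwrite('pics/top0z.png',cv2.resize(i,None,fx=4,fy=4,interpolation=cv2.INTER_CUBIC)[:600])
E
```

```text
(no output)
```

View pics/top0z.png

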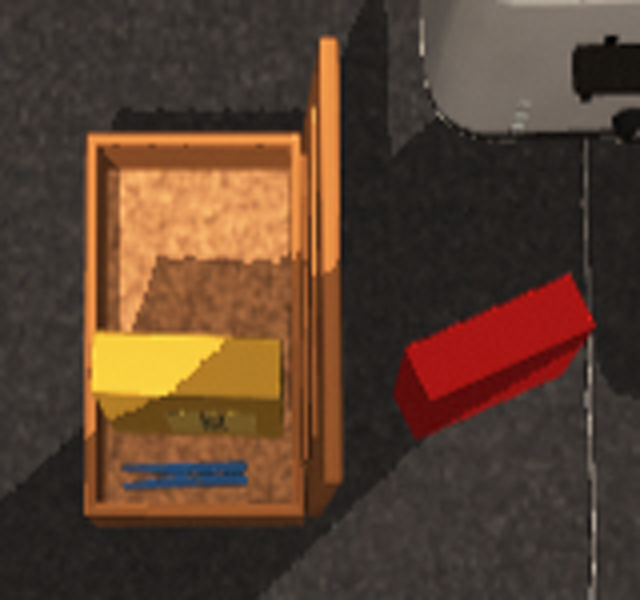

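```bash
python3 - <<'E'
from h import *
m=camera_model('top')
P=lambda u,v,z: px2w(m,190+(u+.5)/4-.5,70+(v+.5)/4-.5,z)
R=np.array([P(*c,.056) for c in((88,133),(303,133),(305,517),(86,515))])
C=np.array([P(*c,.130) for c in((93,333),(282,340),(280,398),(94,392))])
for n,A in(('rim',R),('carton',C)):
    print(n,A.round(4).tolist(),'c',A.mean(0).round(4),'w',np.linalg.norm(A[0]-A[1]),np.linalg.norm(A[3]-A[2]),'l',np.linalg.norm(A[0]-A[3]),np.linalg.norm(A[1]-A[2]))
y=(R[0]+R[1]-R[2]-R[3])[:2]; print('yaw of chest y',np.degrees(np.arctan2(y[1],y[0])))
c=R.mean(0); a=np.arctan2(y[1],y[0]);ey=np.array([np.cos(a),np.sin(a),0]);ex=np.array([ey[1],-ey[0],0])
print('carton in chest',(C.mean(0)-c)@ex,(C.mean(0)-c)@ey)
for th in (1.571,1.7,1.8,1.95):   # inner face free edge, outer
    for o in(0,.01):
      r=.0615-.129*np.cos(th)+o*np.sin(th); z=.056+.129*np.sin(th)+o*np.cos(th)
      q=[(w2px(m,[*(c+ex*r+ey*s)[:2],z])-[190,70])*4 for s in(.112,-.112)]
      print(th,o,np.round(q,0).tolist())
print('peg',P(185,475,.02))
for uv in((380,187),):print('cup',px2w(m,*uv,.03))
print('red',[P(*p,.118).round(3).tolist() for p in((406,345),(570,275),(595,325),(430,400))])
print('tool R');from scipy.spatial.transform import Rotation as Ro;print(Ro.from_quat(sense()['tool_rot']).as_matrix().round(3))
E
```

```text
rim [[0.6947, -0.0845, 0.056], [0.6953, -0.2069, 0.056], [0.4741, -0.2074, 0.056], [0.4755, -0.0852, 0.056]] c [ 0.5849 -0.146   0.056 ] w 0.12243340041083393 0.12215149580534496 l 0.21927742667880795 0.22122253617610493
carton [[0.5608, -0.0978, 0.13], [0.5572, -0.1957, 0.13], [0.5267, -0.1946, 0.13], [0.5298, -0.0986, 0.13]] c [ 0.5436 -0.1466  0.13  ] w 0.09793204605352694 0.0960561791520421 l 0.031024430509435316 0.03058620406613481
yaw of chest y 0.15493998383501173
carton in chest 0.0005527671472521183 -0.04125110016736098
1.571 0 [[302.0, 34.0], [304.0, 483.0]]
1.571 0.01 [[322.0, 34.0], [325.0, 483.0]]
1.7 0 [[335.0, 35.0], [339.0, 484.0]]
1.7 0.01 [[355.0, 37.0], [359.0, 484.0]]
1.8 0 [[361.0, 37.0], [365.0, 484.0]]
1.8 0.01 [[380.0, 39.0], [385.0, 485.0]]
1.95 0 [[397.0, 42.0], [402.0, 486.0]]
1.95 0.01 [[415.0, 45.0], [421.0, 487.0]]
peg [ 0.50349747 -0.13763     0.02      ]
cup [ 0.50474945 -0.472939    0.03      ]
red [[0.557, -0.261, 0.118], [0.595, -0.349, 0.118], [0.568, -0.361, 0.118], [0.528, -0.273, 0.118]]
tool R
[[-0.     0.296 -0.955]
 [ 0.002 -0.955 -0.296]
 [-1.    -0.002 -0.   ]]
```

Call:
step_arm:
  increments: [-0.2, -0.57, -0.69, 0.7, 1, -0.4, -1.14, -1.38, 1.4, 1, -0.5, -1.71, -2.08, 2.1, 1, -0.5, -2.28, -2.77, 2.8, 1, -0.5, -2.85, -3.46, 3.44, 1]
  grip_force: 20

```text
t: 0.72
tcp_pos: [0.3334, -0.3698, 0.2607]
tool_rot: [-0.707, -0.0, 0.707, 0.001]
force: [1.0, 0.0, 0.5]
finger_gap: 0.002
```

Call:
step_arm:
  increments: [0, -0.75, -0.49, 0, 1, 0, -1.5, -0.98, 0, 1, 0, -2.24, -1.47, 0, 1, 0, -2.98, -1.96, 0, 1, 0, -3.73, -2.45, 0, 1]

```text
t: 1.35
tcp_pos: [0.4814, -0.1447, 0.261]
tool_rot: [-0.707, -0.0, 0.707, 0.001]
force: [0.2, -0.7, -0.2]
finger_gap: 0.001
```

Call:
step_arm:
  increments: [0.5, 0, 0, 0, 1, 1.1, 0, 0, 0, 1, 1.7, 0, 0, 0, 1, 2.2, 0, 0, 0, 1, 2.5, 0, 0, 0, 1]

```text
t: 1.98
tcp_pos: [0.4804, -0.1437, 0.1092]
tool_rot: [-0.706, -0.001, 0.708, 0.002]
force: [0.3, -0.5, -0.2]
finger_gap: 0.004
```

```bash
python3 - <<'E'
import cv2
from h import *
print(sense()['tcp_pos'],sense()['t'])
a=snapshot('top')[70:220,190:350];b=snapshot('scene')[60:360,100:440]
a=cv2.resize(a,None,fx=2.8,fy=2.8);b=cv2.resize(b,None,fx=1,fy=1)
o=np.zeros((420,448+340,3),np.uint8);o[:a.shape[0],:448]=a;o[:300,448:]=b
cv2.imwrite('pics/p1.png',o)
E
```

```text
[ 0.4803504  -0.14374029  0.1091902 ] 1.975
```

View pics/p1.png

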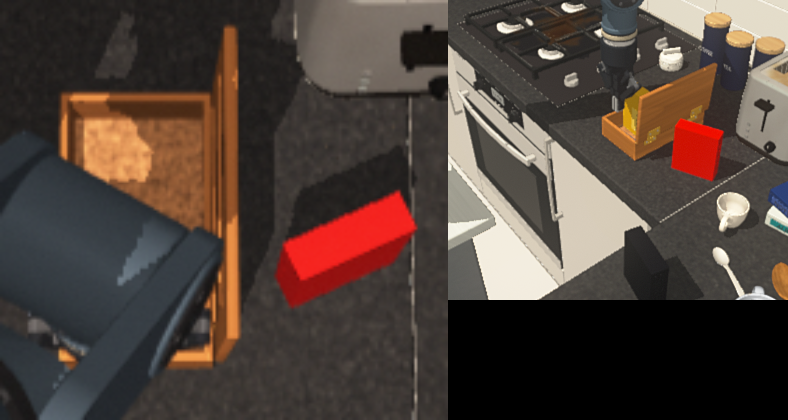

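The fingertips are in front of the carton with nothing touched. I'll push slowly.

Call:
step_arm:
  increments: [0, 0, -0.1, 0, 1, 0, 0, -0.2, 0, 1, 0, 0, -0.3, 0, 1, 0, 0, -0.4, 0, 1, 0, 0, -0.5, 0, 1]

```text
t: 2.7
tcp_pos: [0.5103, -0.1436, 0.1091]
tool_rot: [-0.705, -0.001, 0.709, 0.002]
force: [0.2, -0.5, -1.0]
finger_gap: -0.001
```

Call:
step_arm:
  increments: [0, 0, -0.07, 0, 1, 0, 0, -0.14, 0, 1, 0, 0, -0.21, 0, 1, 0, 0, -0.28, 0, 1, 0, 0, -0.35, 0, 1]

```text
t: 3.32
tcp_pos: [0.5316, -0.1436, 0.1089]
tool_rot: [-0.705, -0.001, 0.709, 0.002]
force: [0.4, 0.1, 0.0]
finger_gap: -0.001
```

Call:
step_arm:
  increments: [0, 0, -0.06, 0, 1, 0, 0, -0.12, 0, 1, 0, 0, -0.18, 0, 1, 0, 0, -0.24, 0, 1, 0, 0, -0.3, 0, 1]

```text
t: 3.95
tcp_pos: [0.5498, -0.1436, 0.1088]
tool_rot: [-0.705, -0.001, 0.709, 0.002]
force: [0.2, 0.2, 0.2]
finger_gap: 0.002
```

```bash
python3 - <<'E'
import cv2
from h import *
print(sense()['tcp_pos'],sense()['t'],sense()['force'])
a=snapshot('top')[70:220,190:350];b=snapshot('scene')[100:250,230:390]
cv2.imwrite('pics/p2.png',cv2.resize(np.hstack([a,b]),None,fx=2.5,fy=2.5))
E
```

```text
[ 0.54978496 -0.14361955  0.10882706] 3.95 [0.22186889 0.17756306 0.21605532]
```

View pics/p2.png

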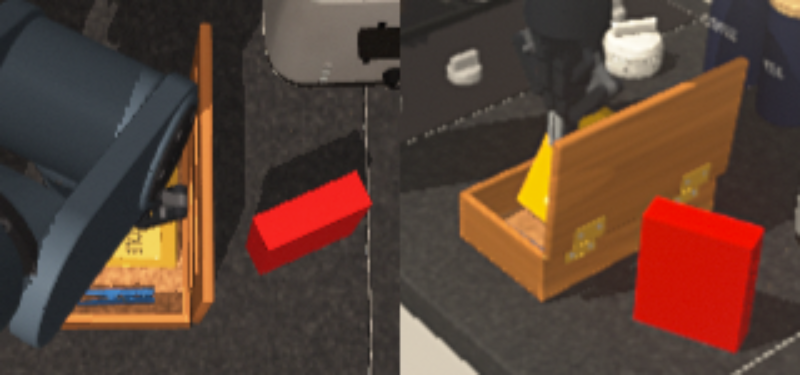

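The carton is leaning forward, with the tip still on it. I'll push on a little.

Call:
step_arm:
  increments: [0, 0, -0.06, 0, 1, 0, 0, -0.12, 0, 1, 0, 0, -0.18, 0, 1, 0, 0, -0.24, 0, 1, 0, 0, -0.25, 0, 1]

```text
t: 4.68
tcp_pos: [0.5654, -0.1438, 0.1088]
tool_rot: [-0.706, -0.001, 0.708, 0.002]
force: [-0.7, 1.3, -0.1]
finger_gap: 0.002
```

```bash
python3 - <<'E'
import cv2
from h import *
print(sense()['tcp_pos'],sense()['t'],sense()['force'])
a=snapshot('top')[70:220,190:350];b=snapshot('scene')[100:250,230:390]
cv2.imwrite('pics/p3.png',cv2.resize(np.hstack([a,b]),None,fx=2.5,fy=2.5))
E
```

```text
[ 0.565428   -0.14381474  0.10880369] 4.675 [-0.7082812   1.31180768 -0.06257186]
```

View pics/p3.png

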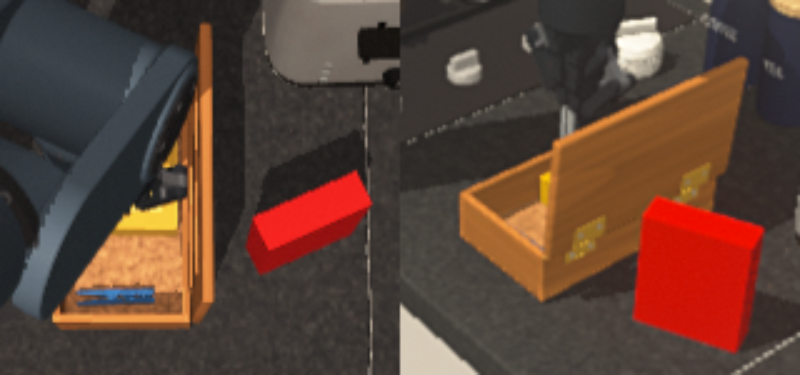

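The carton has fallen far-side down and the peg hasn't moved. Next I'll go up and over the lid to its outer side, then look with the wrist camera or the top camera on the way.

Call:
step_arm:
  increments: [-0.6, 0, 0.05, 0, 1, -1.4, 0, 0.05, 0, 1, -2.2, 0, 0.05, 0, 1, -2.9, 0, 0.05, 0, 1, -2.9, 0, 0.05, 0, 1]

```text
t: 5.4
tcp_pos: [0.5648, -0.1454, 0.2869]
tool_rot: [0.708, -0.0, -0.706, -0.001]
force: [-0.4, 0.9, -0.6]
finger_gap: -0.0
```

Call:
step_arm:
  increments: [0, 0.5, 0, 0, 1, 0, 1.1, 0, 0, 1, 0, 1.7, 0, 0, 1, 0, 2.15, 0, 0, 1, 0, 2.25, 0, 0, 1]

```text
t: 6.02
tcp_pos: [0.5641, -0.2817, 0.2856]
tool_rot: [0.708, -0.001, -0.706, -0.002]
force: [-0.7, 0.7, 0.3]
finger_gap: 0.002
```

```bash
python3 - <<'E'
import cv2
from h import *
print(sense()['tcp_pos'],sense()['t'],sense()['force'])
a=snapshot('top')[70:220,190:350];b=snapshot('scene')[100:250,230:390]
w=snapshot('wrist')
cv2.imwrite('pics/p4.png',np.hstack([cv2.resize(np.vstack([a,b]),None,fx=2,fy=2),cv2.resize(w,(480,360),interpolation=cv2.INTER_AREA) if 0 else np.vstack([cv2.resize(w,(460,345)),np.zeros((255,460,3),np.uint8)])]))
E
```

```text
[ 0.56406315 -0.28171486  0.28564763] 6.025 [-0.67700371  0.71737713  0.32297035]
```

View pics/p4.png

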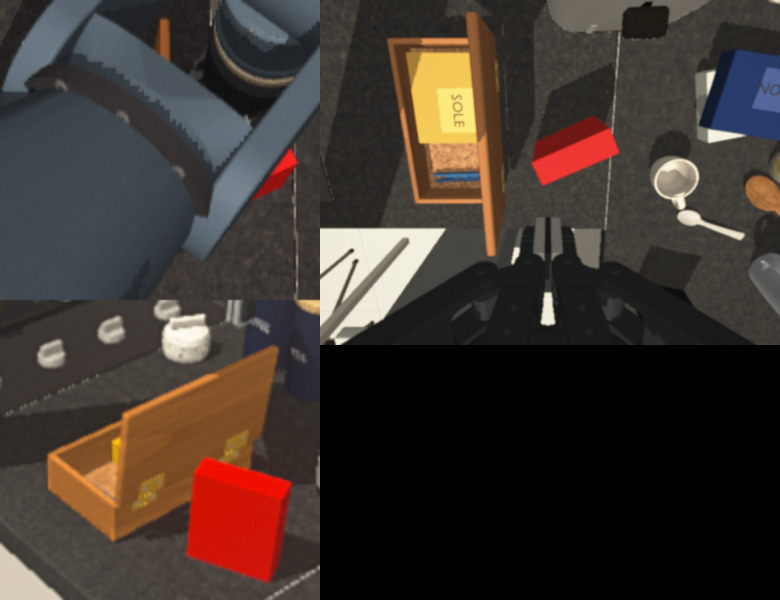

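Wrist view: carton lies with its print ("SOLE") up at (408–476, 52–143), peg still at y≈177. I'll check its size and position at height 44 mm.

```bash
python3 - <<'E'
from h import *
m=camera_model('wrist'); k=560/460
for p in((92,52),(98,142),(155,145)): print((px2w(m,p[0]*k,p[1]*k,.044)-[.5849,-.146,0]).round(4))
E
```

```text
[0.0962 0.0395 0.044 ]
[-0.02    0.0495  0.044 ]
[-0.0243 -0.0303  0.044 ]
```

Call:
step_arm:
  increments: [0.5, 0, 0, 0, 1, 1.1, 0, 0, 0, 1, 1.7, 0, 0, 0, 1, 2.1, 0, 0, 0, 1, 2.18, 0, 0, 0, 1]

```text
t: 6.8
tcp_pos: [0.5638, -0.277, 0.1538]
tool_rot: [-0.707, -0.002, 0.707, 0.002]
force: [-0.1, 0.4, 0.7]
finger_gap: -0.0
```

Carton length reads 116 mm with its centre at chest y ≈ +38 mm, so it lies flat. Next is the lid.

Call:
step_arm:
  increments: [0, -0.2, 0, 0, 1, 0, -0.4, 0, 0, 1, 0, -0.58, 0, 0, 1, 0, -0.72, 0, 0, 1, 0, -0.85, 0, 0, 1]

```text
t: 7.42
tcp_pos: [0.5645, -0.2264, 0.155]
tool_rot: [0.708, 0.001, -0.707, -0.001]
force: [0.2, -3.2, 1.5]
finger_gap: -0.002
```

Call:
step_arm:
  increments: [0, -0.12, 0, 0, 1, 0, -0.24, 0, 0, 1, 0, -0.36, 0, 0, 1, 0.04, -0.5, 0, 0, 1, 0.08, -0.62, 0, 0, 1]

```text
t: 8.05
tcp_pos: [0.5646, -0.1885, 0.1505]
tool_rot: [0.708, 0.001, -0.706, -0.001]
force: [-0.7, -1.8, 3.1]
finger_gap: 0.002
```

Call:
step_arm:
  increments: [0.04, -0.12, 0, 0, 1, 0.09, -0.23, 0, 0, 1, 0.15, -0.33, 0, 0, 1, 0.21, -0.43, 0, 0, 1, 0.28, -0.51, 0, 0, 1]

```text
t: 8.68
tcp_pos: [0.5647, -0.1573, 0.1336]
tool_rot: [0.708, 0.001, -0.706, -0.001]
force: [-0.2, -0.2, 2.6]
finger_gap: 0.003
```

Call:
step_arm:
  increments: [0.08, -0.07, 0, 0, 1, 0.16, -0.14, 0, 0, 1, 0.24, -0.21, 0, 0, 1, 0.32, -0.27, 0, 0, 1, 0.4, -0.32, 0, 0, 1]

```text
t: 9.3
tcp_pos: [0.5646, -0.1376, 0.1092]
tool_rot: [0.708, 0.001, -0.707, -0.001]
force: [-0.3, -0.1, 2.0]
finger_gap: -0.0
```

Call:
step_arm:
  increments: [0.08, -0.05, 0, 0, 1, 0.16, -0.09, 0, 0, 1, 0.24, -0.13, 0, 0, 1, 0.32, -0.16, 0, 0, 1, 0.4, -0.18, 0, 0, 1]

```text
t: 9.93
tcp_pos: [0.5646, -0.1265, 0.0849]
tool_rot: [0.708, 0.001, -0.707, -0.001]
force: [-0.5, 0.8, 2.0]
finger_gap: -0.0
```

Call:
step_arm:
  increments: [0.07, -0.03, 0, 0, 1, 0.14, -0.06, 0, 0, 1, 0.21, -0.08, 0, 0, 1, 0.27, -0.08, 0, 0, 1, 0.31, -0.08, 0, 0, 1]

```text
t: 10.55
tcp_pos: [0.5645, -0.1213, 0.066]
tool_rot: [0.707, 0.002, -0.707, -0.001]
force: [-0.3, 1.6, 10.0]
finger_gap: -0.002
```

Call:
step_arm:
  increments: [0.01, 0, 0, 0, 1, 0.02, 0, 0, 0, 1, 0.03, 0, 0, 0, 1, 0.03, 0, 0, 0, 1, 0.03, 0, 0, 0, 1]

```text
t: 11.18
tcp_pos: [0.5645, -0.1213, 0.066]
tool_rot: [0.708, 0.002, -0.707, -0.001]
force: [-2.6, 1.3, 12.8]
finger_gap: 0.002
```

The downward force rose to 13 N with the tip stopped at 66 mm, the top of a shut lid. I'll lift off, back away and check.

Call:
step_arm:
  increments: [-0.4, 0, 0, 0, 1, -1.2, 0, 0, 0, 1, -2.0, 0, 0, 0, 1, -2.8, 0, 0, 0, 1, -3.4, 0, 0, 0, 1]

```text
t: 11.8
tcp_pos: [0.5643, -0.1222, 0.2721]
tool_rot: [0.708, 0.001, -0.706, -0.001]
force: [-0.3, 0.6, 0.2]
finger_gap: 0.003
```

Call:
step_arm:
  increments: [0, 0.8, 0.4, 0, 1, 0, 1.6, 0.8, 0, 1, 0, 2.4, 1.2, 0, 1, 0, 3.2, 1.6, 0, 1, 0, 3.6, 1.8, 0, 1]

```text
t: 12.42
tcp_pos: [0.4547, -0.3406, 0.2707]
tool_rot: [0.708, 0.0, -0.706, -0.002]
force: [0.4, 0.3, -0.0]
finger_gap: 0.002
```

```bash
python3 - <<'E'
import cv2
from h import *
print(sense()['tcp_pos'],sense()['t'],sense()['force'])
b=snapshot('scene')[100:250,230:390]; w=snapshot('wrist')
cv2.imwrite('pics/p5.png',np.hstack([cv2.resize(b,(320,300)),cv2.resize(w,(400,300))]))
E
```

```text
[ 0.45472215 -0.3405596   0.27069752] 12.425 [ 0.3905015   0.33185037 -0.02668991]
```

View pics/p5.png

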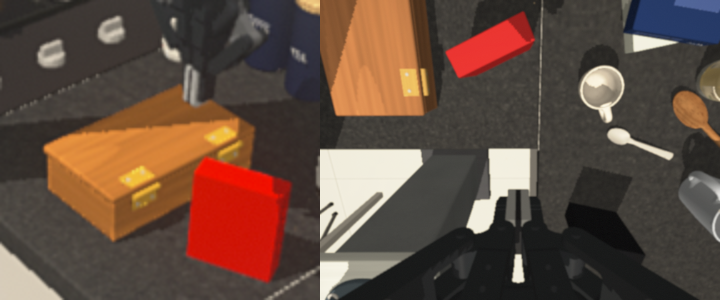

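The lid looks fully shut in the scene view. The cup and the red carton haven't moved, and the arm is clear.

```bash
python3 -c "from station import *;print(sign_off())"
```

```text
the job is handed in; nothing more can be done
None
```

I tipped the yellow carton over into the far part of the chest, pushed the lid shut, and handed the job in at about 12.5 s. `sign_off()` gave no verdict, so success rests on the checks below.

- **Carton:** with the lid still open, the wrist picture showed it lying printed face up. Its top measured about 116 mm long (118 mm nominal), with its middle about 38 mm beyond the chest's centre. The wrist force readings stayed below about 1.5 N while I pushed it.
- **Lid:** the fingertip stopped at 66 mm height, which is the top of a shut lid, and the downward force rose to 13 N. The last scene picture showed the lid flat on the chest. While the lid was moving, the force readings stayed below about 4 N.
- **Peg and cup:** the peg looked unmoved in the last pictures before the lid closed; the cup showed no sign of having moved at the end. I judged both by eye and did not measure them.
- **Arm:** it was clear of everything, with force readings near zero.

No check failed or disagreed. I could not look at the carton or the peg again once the lid was shut.

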